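# Slide the gel bottle into its bracket

## Robot

A 6-joint arm with a two-finger parallel gripper is mounted at the origin on the work surface; the furniture and walls round the work are solid. World frame = base frame: x ahead of the robot, y to its left, z up, the work surface at z = 0. Lengths are in m, angles in rad, forces in N, time in s.
With the tool pointing down it reaches from about 0.275 to 0.975 m from the base axis. Payload 8.4 kg.
Tool frame: the origin (TCP) lies at the very end of the fingers, on their centre line; the grasp point (between the pads) lies 19 mm behind it; z points along the fingers, y is the line along which they close (so a half turn about z gives the same grasp; the last joint's range is limited). The gripper opens to 92 mm and grips with 3 to 60 N. Pads are 20 mm wide; open, the fingers measure 128 mm over their backs; the gripper's body (75 mm by 189 mm) begins 69 mm behind the grasp point.
Start: joints at [1.164, 0.353, 1.633, -0, 1.155, -0.002], TCP at [0.246, 0.574, 0.215] pointing down, gripper open.
Joint ranges: [-2.63, 2.63], [-0.92, 2.1], [0.06, 2.66], [-1.3, 4.44], [0, 2.69], [-3.02, 3.02]. Speed limits (rad/s): [2.22, 2.22, 2.79, 3.14, 3.14, 3.14].

## Interface

Orientations are given as a rotation vector (axis times angle).
In Python, from workcell import bot gives the robot as it stands. The module is installed in compiled form; this text tells all that it offers.
- The arm moves only by the tool arm_command, never from a script. Its argument "targets" is a list of rows, each an object with "rot": the turn, a rotation vector about the world's x, y, z in rad, a list of three; "slide": the shift along the world's x, y, z in mm, a list of three; "claw": the closure, from 0 (fully open) to 1 (shut). In form: [{"rot": [wx, wy, wz], "slide": [x, y, z], "claw": claw}, ...]. A call has 1 to 12 rows; each row shifts and turns the commanded pose from where the row before left it; what a row does not reach is not made up. A row lasts 1/12 s, in which the tool goes at most 41.7 mm and 7.16 degrees, less where a joint would pass 70% of its speed; a pose out of reach is approached as far as the arm can. A call is refused whole if a number of a shift passes 41.7 or a number of a turn 0.125, either way. A call with a gripper value outside its range is refused whole. The fingers move at their own pace and stop on an object; "newtons" is the grip in N (left out, the last holds). Time passes only in rows, so rows that do not move let the fingers close. It gives the time, the measured TCP pose, the force, the opening and the grip force at its end, in the units of the state.
- bot.sense(): the state, without advancing time (a new reading comes with each control period).
- bot.get_image(name): name is "scene" or "side" or "wrist"; returns a dict with "image" (480x640x3 uint8, red, green, blue), "intrinsics" (3x3 intrinsics, pixels), "origin" and "attitude" of the camera in the world; the wrist camera has in their place "hand_eye" (4x4, takes a point from camera to tool coordinates, whose origin is the TCP and whose axes are the flange's). Camera axes: x right, y down, z forward; pixel columns grow to the right and rows downward; lengths in m; the calibration is good to about 2 mm. A picture is of the moment at which its call begins: read the wrist's pose just before it. There is no depth.
- bot.job_done(): hands the job in; it is judged then, once.
The state is a dict: "time": time; "qpos": joint angles; "dq": joint speeds; "effort": joint torques, N m; "position": TCP position; "orientation": TCP orientation; "ft_force": force on the tool from outside, world axes, zero at the start; "torque": the same for the moment, N m; "finger_gap": opening from 0.0 (shut) to 1.0 (fully open); "gripper_force": force on a finger pad.
Only numpy, scipy, OpenCV 4.12 (cv2) and the standard library are available. Lean on these libraries where they do the work, as an engineer would, in place of code of your own. Each camera call takes 0.05 s, during which the arm holds its last target. There are 200 camera calls.

## Task

Push the hand-gel pump bottle across the desk, low on its body with the fingertips, into the U-shaped steel bracket until it is fully home against the back of the U. Keep it upright and standing on the desk the whole way: do not tip, grip or lift it. Leave everything else on the desk where it is.

Things in the scene. Friction and masses are not known exactly. Their poses are not given: they have to be found in the camera images.
- gel_bottle: hand-gel pump bottle, loose, upright, 0.24 to 0.48 kg, 197 mm tall, only 58 mm across: smooth cylinder of radius 29 mm up to 142 mm, then a 30 mm neck and a pump head that reaches 32 mm from the axis at 187 to 197 mm. Origin at the underside, 2 mm from the cylinder's axis; z up; any yaw. Starts on the desk, right (-y) of the bracket; friction about 0.6
- bottle_foot (a point): point on the axis of the pump bottle's cylinder, at its underside (z = 0 while it stands on the desk)
- bracket: fixed U of bent 4 mm steel strip, 24 mm high, no floor. Origin on the desk, where the bottle's axis stands when fully home. Its x axis points into the U (roughly world +y, up to 0.4 rad off); the mouth is at -x. Inner faces: back wall x = +29 mm, sides y = +-33 mm from the back to x = -10 mm, then lips flare at 45 degrees to x = -25, y = +-49 mm. Screw ears, 6 mm high, reach y = +-57 mm
- vial: bystander, loose: small glass injection vial, 18 mm across, 36 mm tall, upright; origin at the centre of its underside
- cup: bystander, loose: clear cup with capped tubes, 49 mm across, 66 mm tall; origin at the centre of its underside
- ampoule: bystander, loose: soft plastic saline ampoule standing upright, 18x21 mm, 61 mm tall; origin at the centre of its underside
- syringe: bystander, loose: syringe lying flat, 121 mm long along its own y, 22 mm wide, 12 mm high; origin at the centre of its underside (roughly)
Mind the look-alikes: they are no part of the job. Leave any green look-alike of the gel_bottle alone.

How it is judged:
At the end, for the whole second after the job is handed in: the pump bottle stands upright (within 0.05 rad) and at rest on the desk inside the bracket, its side within 6 mm of the back wall of the U, between the side walls (axis within 7 mm of the U's middle line) (x of bottle_foot in the frame of bracket between -0.006 and 0.004 m and y of bottle_foot in the frame of bracket between -0.007 and 0.007 m and angle between gel_bottle's own z axis and vertical below 0.05 rad and height (world z) of gel_bottle below 0.004 m and linear speed of gel_bottle below 0.01 m/s); the robot touches nothing.
It fails at once if the pump bottle was tipped (more than 0.15 rad) (angle between gel_bottle's own z axis and vertical above 0.15 rad).
It fails at once if the pump bottle was lifted off the desk (10 mm) (height (world z) of bottle_foot above 0.01 m).
It fails at once if the pump bottle was pushed high on its body (touched by the fingers with their grasp point over 90 mm above the desk) (contact force between the fingers and gel_bottle above 0.5 N and height (world z) of the grasp point above 0.09 m).
It fails at once if the fingers were put round the pump bottle to grip it (grasp point within 20 mm of its axis, beside its body) (horizontal distance between the grasp point and bottle_foot below 0.02 m and height (world z) of the grasp point below 0.15 m).
It fails at once if a bystander was moved more than 15 mm (distance of any of vial, cup, ampoule, syringe from where it was at the start of the episode above 0.015 m).
It also fails if it takes over 58 s, if anything falls off the work surface, if the arm or the gripper's body presses on something with over 40 N, if the wrist force passes 120 N, or if a joint passes its speed limit or range.

## Working session

There is one attempt and no reset: what is moved stays moved. The work goes in short steps, Python scripts to look and compute and a tool call to move; the robot and the scene stay as the last step left them, time stands still between calls to the robot, and variables do not carry over. Pictures are saved under pics/ and viewed, at most 10 in all, crops included, and the job is handed in when it is done.

Besides the shell and the picture viewer there is one more tool, called after "Request:" by a JSON object that holds its "name" and its "arguments", one argument or row to a line. arm_command: Moves the arm, as the interface text tells. Its arguments: {"type":"object","properties":{"targets":{"type":"array","items":{"type":"object","properties":{"rot":{"type":"array","items":{"type":"number"}},"slide":{"type":"array","items":{"type":"number"}},"claw":{"type":"number"}}}},"newtons":{"type":"number"}},"required":["targets"]}

```bash
mkdir -p pics
cat > h.py <<'E'
import numpy as np,cv2
from scipy.spatial.transform import Rotation as R
from workcell import bot
def rot(a):
    a=np.array(a,float)
    if a.shape==(3,3): return a
    return R.from_rotvec(a).as_matrix() if a.size==3 else R.from_quat(a).as_matrix()
def cam(n):
    s=bot.sense(); d=bot.get_image(n); K=np.array(d["intrinsics"])
    if n=="wrist":
        T=np.array(d["hand_eye"]); Rt=rot(s["orientation"]); Rc=Rt@T[:3,:3]; o=Rt@T[:3,3]+np.array(s["position"])
    else: Rc=rot(d["attitude"]); o=np.array(d["origin"])
    return d["image"],K,o,Rc
def ray(K,o,Rc,u,v,z=0.):
    d=Rc@np.linalg.inv(K)@[u,v,1.]; return o+d*(z-o[2])/d[2]
def proj(K,o,Rc,p):
    q=K@(Rc.T@(np.array(p)-o)); return q[:2]/q[2]
E
python3 - <<'E'
from h import *
s=bot.sense();print(s["time"],s["position"],s["orientation"])
for n in("scene","side","wrist"):
    im,K,o,Rc=cam(n);cv2.imwrite(f"pics/{n}0.png",im[:,:,::-1]);np.savez(f"pics/{n}0.npz",im=im,K=K,o=o,Rc=Rc);print(n,K[0,0],o,Rc[:,2])
E
```

```text
0.0 [0.24596061 0.57403183 0.21387866] [-6.31484995e-01 -3.07720664e+00  2.11130334e-03]
scene 567.3492969669426 [-0.82455057  0.60892073  1.04247924] [ 0.71461975 -0.34503734 -0.60849638]
side 467.86624930206193 [ 0.32970747 -0.75459945  0.77997968] [ 0.01061474  0.73421235 -0.67883691]
wrist 370.8846093358483 [0.17977162 0.60267479 0.38534725] [ 0.23475658 -0.10205755 -0.96668175]
```

View pics/scene0.png

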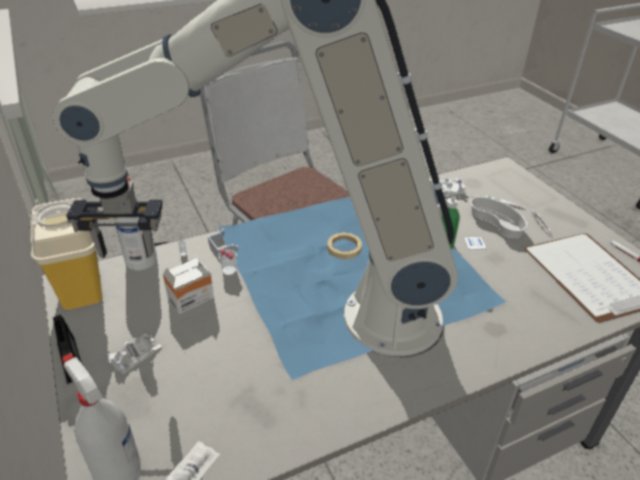

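View pics/side0.png

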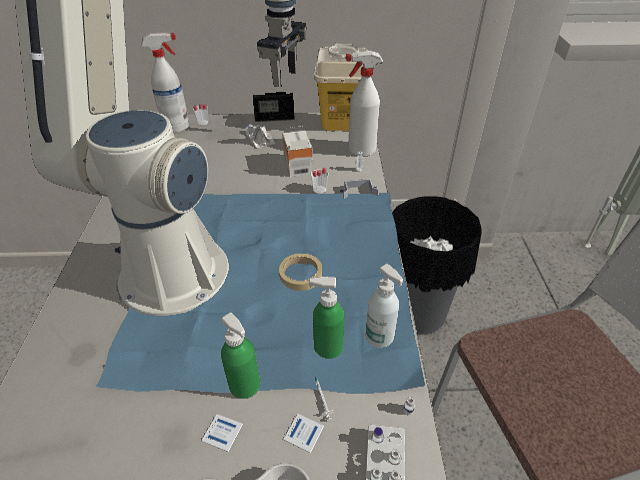

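View pics/wrist0.png

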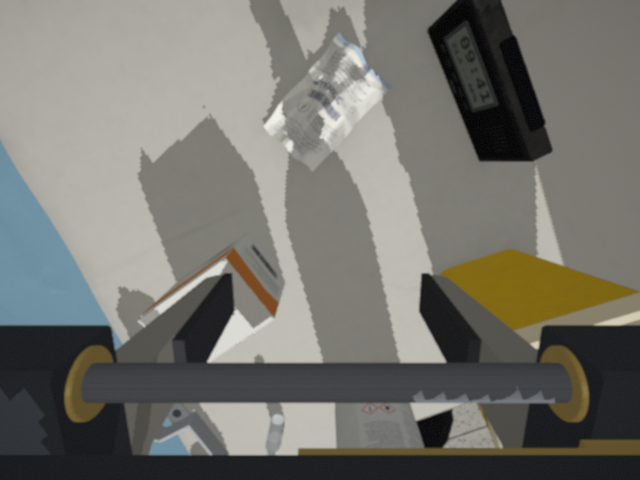

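The side view shows the white bottle at about (381,345), its base on the blue mat. The bracket is at about (360,188), a cup at (319,180), the ampoule at (359,160), the syringe at (322,398) and the vial at (410,405). The two green bottles at (240,360) and (328,330) are the look-alikes. I'll zoom in on the bracket and get rough positions.

Run:
```python
from h import *
d=np.load("pics/side0.npz");im,K,o,Rc=[d[k] for k in("im","K","o","Rc")]
a=cv2.resize(im[140:210,300:400],None,fx=6,fy=6,interpolation=cv2.INTER_CUBIC)
cv2.imwrite("pics/c1.png",a[:,:,::-1])
for n,u,v in [("bottle front",380,346),("brL",342,192),("brR",379,194),("brback",360,183),("cup",320,192),("amp",359,170),("tape",300,285),("green",329,357),("spray",363,155),("vial",410,412)]: print(n,ray(K,o,Rc,u,v).round(3))
```

```text
bottle front [ 0.452 -0.209  0.   ]
brL [0.404 0.307 0.   ]
brR [0.506 0.295 0.   ]
brback [0.458 0.349 0.   ]
cup [0.342 0.309 0.   ]
amp [0.46  0.415 0.   ]
tape [ 0.291 -0.041  0.   ]
green [ 0.35  -0.233  0.   ]
spray [0.479 0.497 0.   ]
vial [ 0.489 -0.35   0.   ]
```

View pics/c1.png

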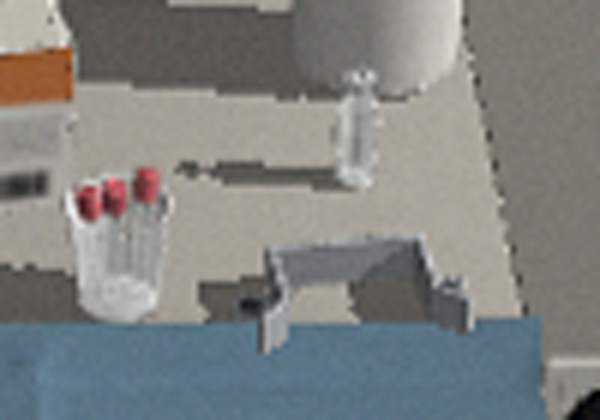

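The crop shows the bracket mouth facing the camera: lip ends near crop (265,350) and (468,328), back wall top from (275,250) to (420,237). The bracket is at about (0.455, 0.31) and the bottle at about (0.45, -0.18). I'll move to look at the bracket from above on the way.

Request:
{"name": "arm_command", "arguments": {
  "targets": [
    {"slide": [0, 0, 40], "rot": [0, 0, 0], "claw": 0.565},
    {"slide": [0, 0, 40], "rot": [0, 0, 0], "claw": 0.565},
    {"slide": [0, -10, 30], "rot": [0, 0, -0.1], "claw": 0.565},
    {"slide": [10, -38, 10], "rot": [0, 0, -0.12], "claw": 0.565},
    {"slide": [14, -38, 0], "rot": [0, 0, -0.12], "claw": 0.565},
    {"slide": [14, -38, 0], "rot": [0, 0, -0.12], "claw": 0.565},
    {"slide": [14, -38, 0], "rot": [0, 0, -0.12], "claw": 0.565},
    {"slide": [14, -38, 0], "rot": [0, 0, -0.12], "claw": 0.565},
    {"slide": [14, -38, 0], "rot": [0, 0, -0.12], "claw": 0.565},
    {"slide": [14, -38, 0], "rot": [0, 0, -0.12], "claw": 0.565},
    {"slide": [16, -38, 0], "rot": [0, 0, -0.1], "claw": 0.565},
    {"slide": [16, -38, 0], "rot": [0, 0, 0], "claw": 0.565}
  ]
}}

```text
time: 1.15
position: [0.3722, 0.2206, 0.3346]
orientation: [2.084, 2.351, 0.0]
ft_force: [1.8, 0.4, 0.1]
finger_gap: 0.438
gripper_force: 0.0
```

Request:
{"name": "arm_command", "arguments": {
  "targets": [
    {"slide": [20, -35, 0], "rot": [0, 0, 0], "claw": 0.565},
    {"slide": [20, -25, 0], "rot": [0, 0, 0], "claw": 0.565},
    {"slide": [0, 0, 0], "rot": [0, 0, 0], "claw": 0.565},
    {"slide": [0, 0, 0], "rot": [0, 0, 0], "claw": 0.565}
  ]
}}

```text
time: 1.48
position: [0.4126, 0.1612, 0.3344]
orientation: [-2.081, -2.353, 0.0]
ft_force: [-0.1, 0.1, -0.2]
finger_gap: 0.433
gripper_force: 0.0
```

Run:
```python
from h import *
s=bot.sense();print(s["time"],s["position"],s["orientation"],s["finger_gap"])
n="wrist"
im,K,o,Rc=cam(n);cv2.imwrite(f"pics/{n}1.png",im[:,:,::-1]);np.savez(f"pics/{n}1.npz",im=im,K=K,o=o,Rc=Rc)
```

```text
1.4833 [0.4126488  0.16118079 0.33442525] [-2.08132977e+00 -2.35288287e+00  4.41463889e-04] 0.43265764866605694
```

View pics/wrist1.png

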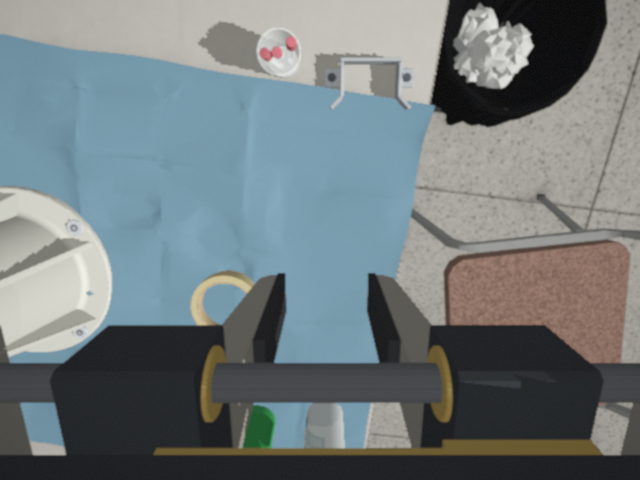

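The wrist view shows the bracket from above: back wall along row 58 from column 341 to 400, lip ends at (333,106) and (409,107), and the cup at (279,52). The bottle sits below the fingers at about (324,425).

Run:
```python
from h import *
d=np.load("pics/wrist1.npz");im,K,o,Rc=[d[k] for k in("im","K","o","Rc")]
P={k:ray(K,o,Rc,*uv,z)[:2] for k,uv,z in [("bl",(341,58),.024),("br",(400.5,58),.024),("ll",(333,107),.024),("lr",(409,107),.024),("el",(331,76),.006),("er",(407,77),.006)]}
for k in P: print(k,P[k].round(4))
w=P["br"]-P["bl"];w2=P["lr"]-P["ll"];w3=P["er"]-P["el"]
print([np.linalg.norm(v) for v in(w,w2,w3)],[np.degrees(np.arctan2(v[1],v[0])) for v in (w,w2,w3)])
print("cup base",ray(K,o,Rc,278,52,.066))
d=np.load("pics/side0.npz");im,K,o,Rc=[d[k] for k in("im","K","o","Rc")]
for k,uv in [("bl",(345.5,181.5)),("br",(370,179.5)),("ll",(343.7,192.5)),("lr",(378.3,190))]: print(k,ray(K,o,Rc,*uv,.024)[:2].round(4))
# bottle silhouette in side view: non-blue, non-green
h=cv2.cvtColor(im,cv2.COLOR_RGB2HSV)
for v in (300,310,320,330,335,340,344,346,348): 
    r=h[v,355:415];x=np.where((r[:,1]<60)&(r[:,2]>110))[0]+355;print(v,x.min() if len(x) else 0,x.max() if len(x) else 0)
```

```text
bl [0.4093 0.3296]
br [0.4796 0.3382]
ll [0.4068 0.2738]
lr [0.4994 0.2851]
el [0.3999 0.3113]
er [0.4942 0.3217]
[np.float64(0.0707764334793232), np.float64(0.0932945338124173), np.float64(0.09493321023638372)] [np.float64(6.959200585537531), np.float64(6.963801932490456), np.float64(6.262525869239001)]
cup base [0.34040339 0.31879435 0.066     ]
bl [0.4139 0.3232]
br [0.4831 0.3308]
ll [0.406  0.2719]
lr [0.5009 0.2805]
300 371 409
310 367 411
320 375 413
330 373 414
335 385 394
340 380 392
344 371 389
346 374 386
348 0 0
```

Bracket: origin about (0.449, 0.302), axis heading about 97°. The bottle is at about (0.457, -0.181). The gripper body would hit the shoulder of an upright bottle if the tool pointed straight down, so I'll tilt the fingers forward by about 0.7 rad and cradle the bottle between the two fingertips. First I fly in behind it.

Request:
{"name": "arm_command", "arguments": {
  "targets": [
    {"slide": [5, -39, 0], "rot": [0, 0, 0], "claw": 0.565},
    {"slide": [5, -39, 0], "rot": [0, 0, 0], "claw": 0.565},
    {"slide": [5, -39, 0], "rot": [0, 0, 0], "claw": 0.565},
    {"slide": [5, -39, 0], "rot": [0, 0, 0], "claw": 0.565},
    {"slide": [5, -39, 0], "rot": [0, 0, 0], "claw": 0.565},
    {"slide": [5, -39, 0], "rot": [0, 0, 0], "claw": 0.565},
    {"slide": [5, -39, 0], "rot": [0, 0, 0], "claw": 0.565},
    {"slide": [5, -39, 0], "rot": [0, 0, 0], "claw": 0.565},
    {"slide": [5, -39, 0], "rot": [0, 0, 0], "claw": 0.565},
    {"slide": [5, -39, 0], "rot": [0, 0, 0], "claw": 0.565},
    {"slide": [5, -39, 0], "rot": [0, 0, 0], "claw": 0.565},
    {"slide": [0, -7, 0], "rot": [0, 0, 0], "claw": 0.565}
  ]
}}

```text
time: 2.53
position: [0.4682, -0.2768, 0.3341]
orientation: [2.077, 2.356, -0.002]
ft_force: [-1.2, 1.1, -0.3]
finger_gap: 0.437
gripper_force: 0.0
```

Request:
{"name": "arm_command", "arguments": {
  "targets": [
    {"slide": [0, 0, -10], "rot": [0.1, 0.0125, 0], "claw": 0.565},
    {"slide": [0, 0, -20], "rot": [0.1, 0.0125, 0], "claw": 0.565},
    {"slide": [0, 0, -20], "rot": [0.1, 0.0125, 0], "claw": 0.565},
    {"slide": [0, 0, -20], "rot": [0.1, 0.0125, 0], "claw": 0.565},
    {"slide": [0, 0, -20], "rot": [0.1, 0.0125, 0], "claw": 0.565},
    {"slide": [0, 0, -20], "rot": [0.1, 0.0125, 0], "claw": 0.565},
    {"slide": [0, 0, -20], "rot": [0.1, 0.0125, 0], "claw": 0.565},
    {"slide": [0, 0, 0], "rot": [0, 0, 0], "claw": 0.565},
    {"slide": [0, 0, 0], "rot": [0, 0, 0], "claw": 0.565}
  ]
}}

```text
time: 3.28
position: [0.4669, -0.2721, 0.2022]
orientation: [-1.68, -1.904, -0.618]
ft_force: [0.9, -0.2, 0.9]
finger_gap: 0.436
gripper_force: 0.0
```

Run:
```python
from h import *
s=bot.sense();print(s["time"],s["position"],s["qpos"]);print(rot(s["orientation"]).round(3))
n="wrist"
im,K,o,Rc=cam(n);cv2.imwrite(f"pics/{n}2.png",im[:,:,::-1]);np.savez(f"pics/{n}2.npz",im=im,K=K,o=o,Rc=Rc)
im,K,o,Rc=cam("side");np.savez(f"pics/side2.npz",im=im,K=K,o=o,Rc=Rc);cv2.imwrite("pics/side2.png",im[:,:,::-1])
```

```text
3.2833 [ 0.46689902 -0.27210298  0.20222914] [-0.79430431  0.57296334  1.51751238  0.40398617  1.64459899 -1.01387828]
[[-0.093  0.992 -0.084]
 [ 0.754  0.126  0.645]
 [ 0.651 -0.003 -0.759]]
```

View pics/wrist2.png

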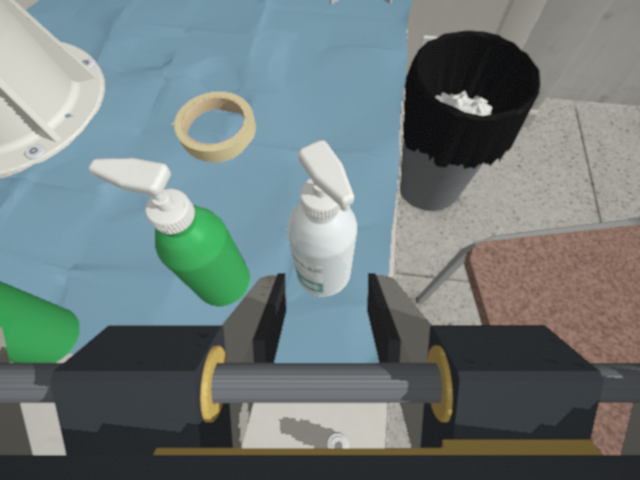

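The wrist view from behind shows the white bottle centred between the fingers, with its base bottom at (324,294). The green bottle is well to the left at (215,300), and the vial is under the gripper at (338,437).

Run:
```python
from h import *
d=np.load("pics/wrist2.npz");im,K,o,Rc=[d[k] for k in("im","K","o","Rc")]
p=ray(K,o,Rc,324,294.5);f=(p-o)[:2];f/=np.linalg.norm(f);print("front",p,"axis",p[:2]+.029*f)
print("green",ray(K,o,Rc,225,306),"vial",ray(K,o,Rc,338,437,.036))
d=np.load("pics/side2.npz");im,K,o,Rc=[d[k] for k in("im","K","o","Rc")]
h=cv2.cvtColor(im,cv2.COLOR_RGB2HSV)
m=((h[:,:,1]<90)&(h[:,:,2]>60)).astype(np.uint8);print([(v,(np.where(m[v,360:405])[0]+360)[[0,-1]]) for v in (312,328,343) if m[v,360:405].any()])
for c in (.0,):
  for x,y in((.457,-.181),(.449,-.181)): print(proj(K,o,Rc,(x,y,0)),proj(K,o,Rc,(x-.029,y,.06)),proj(K,o,Rc,(x+.029,y,.06)))
```

```text
front [ 0.45592052 -0.21076968  0.        ] axis [ 0.4513986 -0.1821244]
green [ 0.35470759 -0.23598165  0.        ] vial [ 0.48444575 -0.34019127  0.036     ]
[(312, array([384, 403])), (328, array([360, 390])), (343, array([360, 404]))]
[380.80149102 334.23730241] [368.37259332 315.90218712] [398.10313294 315.28685201]
[376.87561064 334.32021526] [364.26867517 315.9871262 ] [394.00475668 315.3716764 ]
```

Request:
{"name": "arm_command", "arguments": {
  "targets": [
    {"slide": [0, 0, -30], "rot": [0, 0, 0], "claw": 0.565},
    {"slide": [0, 0, -30], "rot": [0, 0, 0], "claw": 0.565},
    {"slide": [-2, 0, -30], "rot": [0, 0, 0], "claw": 0.565},
    {"slide": [-2, 0, -30], "rot": [0, 0, 0], "claw": 0.565},
    {"slide": [-2, 0, -25], "rot": [0, 0, 0], "claw": 0.565},
    {"slide": [-2, 0, -15], "rot": [0, 0, 0], "claw": 0.565},
    {"slide": [0, 0, -10], "rot": [0, 0, 0], "claw": 0.565},
    {"slide": [0, 0, 0], "rot": [0, 0, 0], "claw": 0.565},
    {"slide": [0, 10, 0], "rot": [0, 0, 0], "claw": 0.565},
    {"slide": [0, 15, 0], "rot": [0, 0, 0], "claw": 0.565},
    {"slide": [0, 10, 0], "rot": [0, 0, 0], "claw": 0.565},
    {"slide": [0, 0, 0], "rot": [0, 0, 0], "claw": 0.565}
  ]
}}

```text
time: 4.38
position: [0.4595, -0.2367, 0.0361]
orientation: [-1.68, -1.91, -0.62]
ft_force: [-0.4, -0.4, 0.8]
finger_gap: 0.436
gripper_force: 0.0
```

Run:
```python
from h import *
s=bot.sense();print(s["time"],s["position"],s["orientation"])
n="wrist"
im,K,o,Rc=cam(n);cv2.imwrite(f"pics/{n}3.png",im[:,:,::-1]);np.savez(f"pics/{n}3.npz",im=im,K=K,o=o,Rc=Rc)
```

```text
4.3833 [ 0.45946436 -0.23668732  0.03613115] [-1.68037559 -1.9098168  -0.62034718]
```

View pics/wrist3.png

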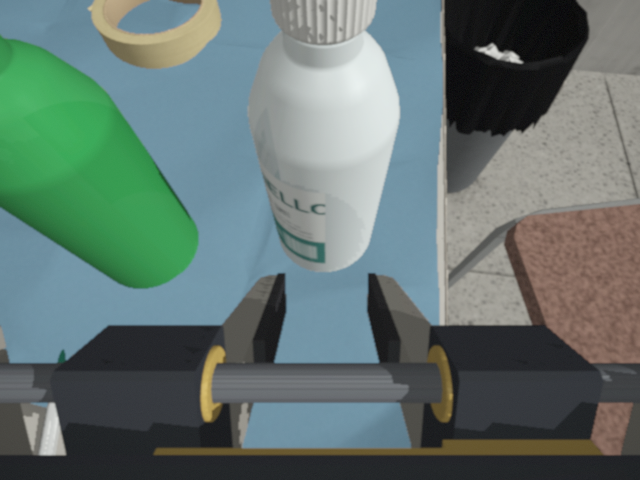

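The bottle is centred between the fingertips: its base is at column 324 and the finger midline at 327. Contact next, then a gentle push.

Request:
{"name": "arm_command", "arguments": {
  "targets": [
    {"slide": [-1, 4, -3], "rot": [0, 0, 0], "claw": 0.565},
    {"slide": [-1, 4, -3], "rot": [0, 0, 0], "claw": 0.565},
    {"slide": [0, 4, 0], "rot": [0, 0, 0], "claw": 0.565},
    {"slide": [0, 4, 0], "rot": [0, 0, 0], "claw": 0.565},
    {"slide": [0, 4, 0], "rot": [0, 0, 0], "claw": 0.565},
    {"slide": [0, 4, 0], "rot": [0, 0, 0], "claw": 0.565},
    {"slide": [0, 4, 0], "rot": [0, 0, 0], "claw": 0.565},
    {"slide": [0, 5, 0], "rot": [0, 0, 0], "claw": 0.565},
    {"slide": [0, 6, 0], "rot": [0, 0, 0], "claw": 0.565},
    {"slide": [0, 7, 0], "rot": [0, 0, 0], "claw": 0.565},
    {"slide": [0, 7, 0], "rot": [0, 0, 0], "claw": 0.565},
    {"slide": [0, 7, 0], "rot": [0, 0, 0], "claw": 0.565}
  ]
}}

```text
time: 5.43
position: [0.4572, -0.1778, 0.0286]
orientation: [-1.682, -1.908, -0.62]
ft_force: [0.5, -2.5, 0.0]
finger_gap: 0.431
gripper_force: 0.9
```

Run:
```python
from h import *
s=bot.sense();print(s["time"],s["position"],s["orientation"],s["ft_force"])
n="wrist"
im,K,o,Rc=cam(n);cv2.imwrite(f"pics/{n}4.png",im[:,:,::-1]);np.savez(f"pics/{n}4.npz",im=im,K=K,o=o,Rc=Rc)
```

```text
5.4333 [ 0.45717714 -0.17775678  0.02860863] [-1.68175038 -1.90834106 -0.62022609] [ 0.49022908 -2.5331336   0.04957166]
```

View pics/wrist4.png

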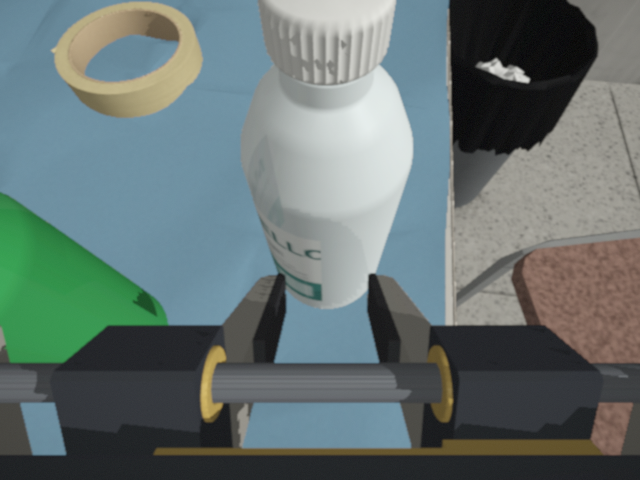

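The bottle is cradled, with about 2.5 N of drag. Before going on I'll check that the green bottle beside the gripper body hasn't moved and has clearance.

Run:
```python
from h import *
def gm(im):
    h=cv2.cvtColor(im,cv2.COLOR_RGB2HSV);return ((h[:,:,0]>45)&(h[:,:,0]<75)&(h[:,:,1]>120)&(h[:,:,2]>40)).astype(np.uint8)
for n in("side0","side2"): 
    im=np.load(f"pics/{n}.npz")["im"];m=gm(im);print(n,[tuple(s) for s in cv2.connectedComponentsWithStats(m)[2][1:] if s[4]>100])
im,K,o,Rc=cam("side");m=gm(im);print("now",[tuple(s) for s in cv2.connectedComponentsWithStats(m)[2][1:] if s[4]>100])
cv2.imwrite("pics/side4.png",cv2.resize(im[200:400,200:440],None,fx=3,fy=3)[:,:,::-1])
```

```text
side0 [(np.int32(313), np.int32(302), np.int32(31), np.int32(56), np.int32(1454)), (np.int32(221), np.int32(338), np.int32(39), np.int32(60), np.int32(1656))]
side2 [(np.int32(313), np.int32(302), np.int32(31), np.int32(56), np.int32(1452)), (np.int32(221), np.int32(338), np.int32(39), np.int32(60), np.int32(1669))]
now [(np.int32(313), np.int32(302), np.int32(31), np.int32(56), np.int32(1441)), (np.int32(221), np.int32(338), np.int32(39), np.int32(60), np.int32(1671))]
```

View pics/side4.png

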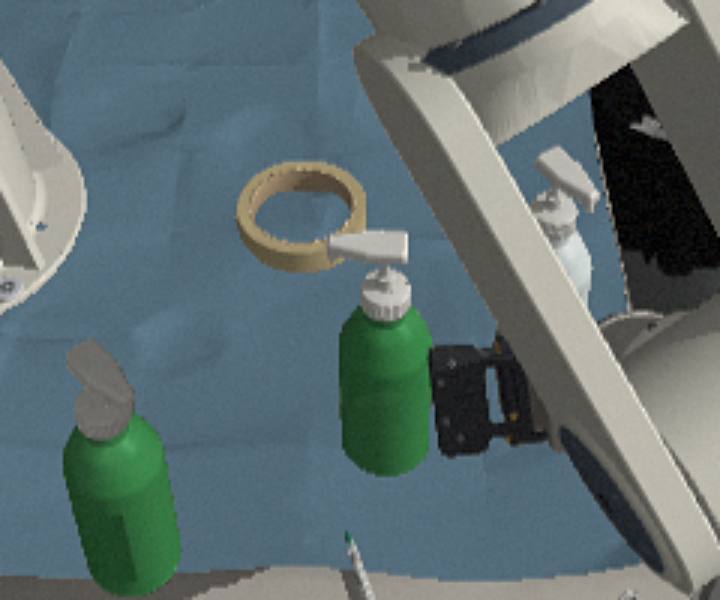

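The green bottle hasn't moved, but the gripper's block (crop columns 435–490) sits right beside its right edge (crop column 430). I'll work out the real clearance.

Run:
```python
from h import *
im,K,o,Rc=cam("side");s=bot.sense();Rt=rot(s["orientation"]);p=np.array(s["position"]);d0=Rc@np.linalg.inv(K)
# black block left edge corners, crop px -> full px; intersect with tool planes at given distance behind the TCP
for nm,u,v in [("topL",345,316),("botL",346.5,351),("greenR",343.3,330)]:
    d=d0@[u,v,1]
    for x in (-.0375,0,.0375):   # plane tool x = const
        n=Rt[:,0];t=(n@p+x-n@o)/(n@d);q=o+d*t;print(nm,x,q.round(3),"tool",(Rt.T@(q-p)).round(3))
# desk edge near y=-0.1..0.2
for u,v in [(400+0,260)]: print("edge",ray(K,o,Rc,200+630/3,200+310/3))
```

```text
topL -0.0375 [ 0.469  0.756 -1.113] tool [-0.038  0.128  1.469]
topL 0 [ 0.417  0.2   -0.416] tool [-0.     0.008  0.584]
topL 0.0375 [ 0.366 -0.357  0.281] tool [ 0.038 -0.112 -0.3  ]
botL -0.0375 [ 0.382 -0.249  0.043] tool [-0.037 -0.084 -0.05 ]
botL 0 [ 0.363 -0.435  0.314] tool [ 0.    -0.126 -0.375]
botL 0.0375 [ 0.343 -0.621  0.586] tool [ 0.038 -0.168 -0.7  ]
greenR -0.0375 [ 0.406  0.113 -0.375] tool [-0.037 -0.014  0.498]
greenR 0 [ 0.378 -0.206  0.051] tool [ 0.    -0.082 -0.029]
greenR 0.0375 [ 0.35  -0.526  0.476] tool [ 0.038 -0.15  -0.556]
edge [ 0.52930737 -0.10122279  0.        ]
```

The wide gripper body would brush the green bottle at about x = 0.38 if I pushed on like this. I'll back off, lean the tool about 0.3 rad to the right so the body clears it, then push again.

Request:
{"name": "arm_command", "arguments": {
  "targets": [
    {"slide": [1, -8, 0], "rot": [0, 0, 0], "claw": 0.565},
    {"slide": [1.5, -12, 0], "rot": [0, 0, 0], "claw": 0.565},
    {"slide": [1.5, -10, 4], "rot": [0, 0, 0], "claw": 0.565},
    {"slide": [0, 0, 2], "rot": [-0.009, 0.075, 0], "claw": 0.565},
    {"slide": [0, 0, 0], "rot": [-0.009, 0.075, 0], "claw": 0.565},
    {"slide": [0, 0, 0], "rot": [-0.009, 0.075, 0], "claw": 0.565},
    {"slide": [0, 0, 0], "rot": [-0.009, 0.075, 0], "claw": 0.565},
    {"slide": [0, 0, 0], "rot": [0, 0, 0], "claw": 0.565},
    {"slide": [0, 0, 0], "rot": [0, 0, 0], "claw": 0.565}
  ]
}}

```text
time: 6.33
position: [0.4617, -0.2092, 0.0342]
orientation: [-1.689, -1.715, -0.315]
ft_force: [-0.2, 1.2, -0.3]
finger_gap: 0.43
gripper_force: 0.0
```

Run:
```python
from h import *
s=bot.sense();print(s["time"],s["position"],s["ft_force"],s["qpos"]);Rt=rot(s["orientation"]);p=np.array(s["position"]);print(Rt.round(3))
for y in(-.0945,.0945):
  for x in(-.0375,.0375): print((p+Rt@[x,y,-.088]).round(3),(p+Rt@[x,y,-.16]).round(3))
for y in(-.038,-.02,.02,.038): print("tip",(p+Rt@[.01,y,0]).round(3),(p+Rt@[-.01,y,0]).round(3))
im,K,o,Rc=cam("wrist");cv2.imwrite("pics/w5.png",im[:,:,::-1])
```

```text
6.3333 [ 0.46173524 -0.20921151  0.03416978] [-0.23994443  1.2373178  -0.30186617] [-0.64841537  0.80466868  1.55734457  0.31398388  1.48615263 -0.80665375]
[[ 0.094  0.948 -0.304]
 [ 0.778  0.121  0.616]
 [ 0.621 -0.294 -0.726]]
[ 0.395 -0.304  0.103] [ 0.417 -0.348  0.155]
[ 0.402 -0.246  0.149] [ 0.424 -0.29   0.202]
[ 0.575 -0.281  0.047] [ 0.596 -0.326  0.099]
[ 0.582 -0.223  0.094] [ 0.603 -0.267  0.146]
tip [ 0.427 -0.206  0.052] [ 0.425 -0.222  0.039]
tip [ 0.444 -0.204  0.046] [ 0.442 -0.219  0.034]
tip [ 0.482 -0.199  0.034] [ 0.48  -0.215  0.022]
tip [ 0.499 -0.197  0.029] [ 0.497 -0.212  0.017]
```

View pics/w5.png

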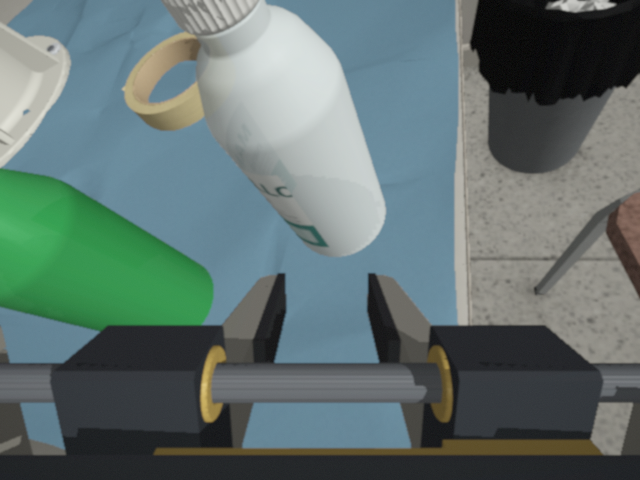

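The body's left side is now at x ≥ 0.395, clear of the green bottle, and the white bottle (base at (345,253)) lies in line with the finger gap. I'll lower slightly and push.

Request:
{"name": "arm_command", "arguments": {
  "targets": [
    {"slide": [0, 5, -4], "rot": [0, 0, 0], "claw": 0.565},
    {"slide": [0, 5, -3], "rot": [0, 0, 0], "claw": 0.565},
    {"slide": [0, 5, 0], "rot": [0, 0, 0], "claw": 0.565},
    {"slide": [0, 5, 0], "rot": [0, 0, 0], "claw": 0.565},
    {"slide": [0, 5, 0], "rot": [0, 0, 0], "claw": 0.565},
    {"slide": [0, 5, 0], "rot": [0, 0, 0], "claw": 0.565},
    {"slide": [0, 5, 0], "rot": [0, 0, 0], "claw": 0.565},
    {"slide": [0, 6, 0], "rot": [0, 0, 0], "claw": 0.565},
    {"slide": [0, 6, 0], "rot": [0, 0, 0], "claw": 0.565},
    {"slide": [0, 6, 0], "rot": [0, 0, 0], "claw": 0.565},
    {"slide": [0, 6, 0], "rot": [0, 0, 0], "claw": 0.565},
    {"slide": [0, 6, 0], "rot": [0, 0, 0], "claw": 0.565}
  ]
}}

```text
time: 7.38
position: [0.4613, -0.143, 0.0276]
orientation: [-1.69, -1.714, -0.313]
ft_force: [0.0, -3.1, 0.0]
finger_gap: 0.432
gripper_force: 1.0
```

Request:
{"name": "arm_command", "arguments": {
  "targets": [
    {"slide": [0, 7, 0], "rot": [0, 0, 0], "claw": 0.565},
    {"slide": [0, 8, 0], "rot": [0, 0, 0], "claw": 0.565},
    {"slide": [0, 8, 0], "rot": [0, 0, 0], "claw": 0.565},
    {"slide": [0, 8, 0], "rot": [0, 0, 0], "claw": 0.565},
    {"slide": [0, 8, 0], "rot": [0, 0, 0], "claw": 0.565},
    {"slide": [0, 8, 0], "rot": [0, 0, 0], "claw": 0.565},
    {"slide": [0, 8, 0], "rot": [0, 0, 0], "claw": 0.565},
    {"slide": [0, 8, 0], "rot": [0, 0, 0], "claw": 0.565},
    {"slide": [0, 8, 0], "rot": [0, 0, 0], "claw": 0.565},
    {"slide": [0, 8, 0], "rot": [0, 0, 0], "claw": 0.565},
    {"slide": [0, 7, 0], "rot": [0, 0, 0], "claw": 0.565},
    {"slide": [0, 5, 0], "rot": [0, 0, 0], "claw": 0.565}
  ]
}}

```text
time: 8.38
position: [0.4611, -0.0516, 0.0276]
orientation: [-1.689, -1.713, -0.313]
ft_force: [0.1, -2.0, 0.6]
finger_gap: 0.436
gripper_force: 1.0
```

Run:
```python
from h import *
s=bot.sense();print(s["time"],s["position"],s["ft_force"])
im,K,o,Rc=cam("wrist");np.savez("pics/w6.npz",im=im,K=K,o=o,Rc=Rc)
im2,*_=cam("side");cv2.imwrite("pics/w6.png",np.hstack([cv2.resize(im,(400,300)),cv2.resize(im2,(400,300))])[:,:,::-1])
h=cv2.cvtColor(im2,cv2.COLOR_RGB2HSV);m=((h[:,:,0]>45)&(h[:,:,0]<75)&(h[:,:,1]>120)&(h[:,:,2]>40)).astype(np.uint8);print([tuple(map(int,s)) for s in cv2.connectedComponentsWithStats(m)[2][1:] if s[4]>100])
```

```text
8.3833 [ 0.46105158 -0.05157725  0.0276064 ] [ 0.09744927 -2.03377649  0.61935034]
[(313, 302, 31, 56, 1453), (221, 338, 39, 60, 1668)]
```

View pics/w6.png

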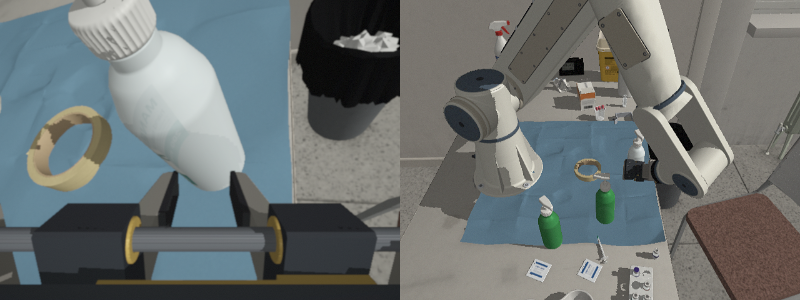

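The bottle is still cradled and upright, and the green bottle is untouched. I've viewed more pictures than the limit allows, so from here I'll work from numbers only. Next: push on, back off, undo the lean, then re-engage.

Request:
{"name": "arm_command", "arguments": {
  "targets": [
    {"slide": [0, 5, 0], "rot": [0, 0, 0], "claw": 0.565},
    {"slide": [0, 7, 0], "rot": [0, 0, 0], "claw": 0.565},
    {"slide": [0, 8, 0], "rot": [0, 0, 0], "claw": 0.565},
    {"slide": [0, 8, 0], "rot": [0, 0, 0], "claw": 0.565},
    {"slide": [0, 8, 0], "rot": [0, 0, 0], "claw": 0.565},
    {"slide": [0, 8, 0], "rot": [0, 0, 0], "claw": 0.565},
    {"slide": [0, 8, 0], "rot": [0, 0, 0], "claw": 0.565},
    {"slide": [0, 8, 0], "rot": [0, 0, 0], "claw": 0.565},
    {"slide": [0, 7, 0], "rot": [0, 0, 0], "claw": 0.565},
    {"slide": [0, 5, 0], "rot": [0, 0, 0], "claw": 0.565},
    {"slide": [0, 3, 0], "rot": [0, 0, 0], "claw": 0.565},
    {"slide": [0, 0, 0], "rot": [0, 0, 0], "claw": 0.565}
  ]
}}

```text
time: 9.48
position: [0.461, 0.0232, 0.0277]
orientation: [-1.689, -1.713, -0.313]
ft_force: [-0.1, -0.4, 1.2]
finger_gap: 0.435
gripper_force: 0.2
```

Request:
{"name": "arm_command", "arguments": {
  "targets": [
    {"slide": [1, -8, 0], "rot": [0, 0, 0], "claw": 0.565},
    {"slide": [2, -15, 0], "rot": [0, 0, 0], "claw": 0.565},
    {"slide": [0, 0, 2], "rot": [0.009, -0.075, 0], "claw": 0.565},
    {"slide": [0, 0, 0], "rot": [0.009, -0.075, 0], "claw": 0.565},
    {"slide": [0, 0, 0], "rot": [0.009, -0.075, 0], "claw": 0.565},
    {"slide": [0, 0, 0], "rot": [0.009, -0.075, 0], "claw": 0.565},
    {"slide": [0, 0, 0], "rot": [0, 0, 0], "claw": 0.565},
    {"slide": [0, 0, 0], "rot": [0, 0, 0], "claw": 0.565}
  ]
}}

```text
time: 10.15
position: [0.4641, -0.0018, 0.0298]
orientation: [-1.684, -1.905, -0.619]
ft_force: [-0.3, 0.4, 0.0]
finger_gap: 0.435
gripper_force: 0.0
```

```bash
cat > bt.py <<'E'
from h import *
s=bot.sense();print(s["time"],s["position"],s["ft_force"]);Rt=rot(s["orientation"]);print(Rt.round(3).tolist())
im,K,o,Rc=cam("wrist")
# white bottle: unsaturated bright blob around image centre; base = lowest row, widths at rows
h=cv2.cvtColor(im,cv2.COLOR_RGB2HSV);m=((h[:,:,1]<50)&(h[:,:,2]>120)).astype(np.uint8);m[:,:230]=0;m[:,425:]=0
m=cv2.morphologyEx(m,cv2.MORPH_OPEN,np.ones((5,5)))
n,l,st,c=cv2.connectedComponentsWithStats(m);i=1+np.argmax(st[1:,4]);b=l==i;print(st[i])
v=np.where(b.any(1))[0].max();u=np.where(b[v])[0].mean();print("low",u,v)
for r in range(v-60,v+1,20): w=np.where(b[r])[0];print(r,w.min(),w.max())
p=ray(K,o,Rc,u,v);f=(p-o)[:2];f/=np.linalg.norm(f);print("axis",p[:2]+.029*f)
E
python3 bt.py
```

```text
10.15 [ 0.46406414 -0.00182704  0.02979212] [-0.31421175  0.40851247  0.03817866]
[[-0.093, 0.992, -0.08], [0.756, 0.123, 0.643], [0.648, -0.001, -0.761]]
[  253     0   158   265 31321]
low 331.5 264
204 280 383
224 300 378
244 293 371
264 321 342
axis [0.46114937 0.05458739]
```

Request:
{"name": "arm_command", "arguments": {
  "targets": [
    {"slide": [0, 5, 3], "rot": [0, 0, 0], "claw": 0.565},
    {"slide": [0, 5, 2], "rot": [0, 0, 0], "claw": 0.565},
    {"slide": [0, 5, 0], "rot": [0, 0, 0], "claw": 0.565},
    {"slide": [0, 5, 0], "rot": [0, 0, 0], "claw": 0.565},
    {"slide": [0, 5, 0], "rot": [0, 0, 0], "claw": 0.565},
    {"slide": [0, 6, 0], "rot": [0, 0, 0], "claw": 0.565},
    {"slide": [0, 7, 0], "rot": [0, 0, 0], "claw": 0.565},
    {"slide": [0, 8, 0], "rot": [0, 0, 0], "claw": 0.565},
    {"slide": [0, 8, 0], "rot": [0, 0, 0], "claw": 0.565},
    {"slide": [0, 8, 0], "rot": [0, 0, 0], "claw": 0.565},
    {"slide": [0, 8, 0], "rot": [0, 0, 0], "claw": 0.565},
    {"slide": [0, 8, 0], "rot": [0, 0, 0], "claw": 0.565}
  ]
}}

```text
time: 11.2
position: [0.464, 0.0784, 0.0346]
orientation: [-1.682, -1.908, -0.62]
ft_force: [-0.6, -1.9, 0.6]
finger_gap: 0.435
gripper_force: 1.0
```

Request:
{"name": "arm_command", "arguments": {
  "targets": [
    {"slide": [0, 8, 0], "rot": [0, 0, 0], "claw": 0.565},
    {"slide": [0, 8, 0], "rot": [0, 0, 0], "claw": 0.565},
    {"slide": [0, 8, 0], "rot": [0, 0, 0], "claw": 0.565},
    {"slide": [0, 8, 0], "rot": [0, 0, 0], "claw": 0.565},
    {"slide": [0, 8, 0], "rot": [0, 0, 0], "claw": 0.565},
    {"slide": [0, 8, 0], "rot": [0, 0, 0], "claw": 0.565},
    {"slide": [0, 8, 0], "rot": [0, 0, 0], "claw": 0.565},
    {"slide": [0, 8, 0], "rot": [0, 0, 0], "claw": 0.565},
    {"slide": [0, 8, 0], "rot": [0, 0, 0], "claw": 0.565},
    {"slide": [0, 7, 0], "rot": [0, 0, 0], "claw": 0.565},
    {"slide": [0, 5, 0], "rot": [0, 0, 0], "claw": 0.565},
    {"slide": [0, 0, 0], "rot": [0, 0, 0], "claw": 0.565}
  ]
}}

```text
time: 12.2
position: [0.4638, 0.1625, 0.0347]
orientation: [-1.681, -1.908, -0.62]
ft_force: [-0.3, 0.4, 0.9]
finger_gap: 0.435
gripper_force: 0.2
```

```bash
python3 bt.py
python3 - <<'E'
from h import *
im,K,o,Rc=cam("scene")
cv2.imwrite("pics/sc7.png",im[:,:,::-1])
for q in((.449,.302,0),(.46,.19,0),(.46,.19,.19)): print(proj(K,o,Rc,q))
E
```

```text
12.2 [0.46384686 0.16252194 0.03466408] [-0.26310483  0.44385405  0.8606884 ]
[[-0.096, 0.992, -0.081], [0.755, 0.126, 0.644], [0.649, 0.001, -0.761]]
[  230     0   195   310 47283]
low 326.0 309
249 270 383
269 283 376
289 304 367
309 319 333
axis [0.45979112 0.19244905]
[223.59097926 244.58364753]
[258.56772918 232.90249495]
[255.21106839 179.03285808]
```

The bottle is at (0.460, 0.192), lined up with the mouth. For the home stretch I'll back off a touch, lower the tips and narrow the gap slightly so the push stays low and clears the lips. Then I'll go in.

Request:
{"name": "arm_command", "arguments": {
  "targets": [
    {"slide": [1, -8, 0], "rot": [0, 0, 0], "claw": 0.63},
    {"slide": [0, 0, -6], "rot": [0, 0, 0], "claw": 0.63},
    {"slide": [0, 0, -5], "rot": [0, 0, 0], "claw": 0.63},
    {"slide": [0, 4, 0], "rot": [0, 0, 0], "claw": 0.63},
    {"slide": [-1, 5, 0], "rot": [0, 0, 0], "claw": 0.63},
    {"slide": [-1, 6, 0], "rot": [0, 0, 0], "claw": 0.63},
    {"slide": [-1, 7, 0], "rot": [0, 0, 0], "claw": 0.63},
    {"slide": [-1, 8, 0], "rot": [0, 0, 0], "claw": 0.63},
    {"slide": [-1, 8, 0], "rot": [0, 0, 0], "claw": 0.63},
    {"slide": [-1, 8, 0], "rot": [0, 0, 0], "claw": 0.63},
    {"slide": [-1, 8, 0], "rot": [0, 0, 0], "claw": 0.63},
    {"slide": [-1, 6, 0], "rot": [0, 0, 0], "claw": 0.63}
  ]
}}

```text
time: 13.3
position: [0.4569, 0.2146, 0.0237]
orientation: [-1.681, -1.909, -0.62]
ft_force: [-0.7, -1.5, -0.8]
finger_gap: 0.367
gripper_force: 0.8
```

Request:
{"name": "arm_command", "arguments": {
  "targets": [
    {"slide": [-0.5, 5, 0], "rot": [0, 0, 0], "claw": 0.63},
    {"slide": [-0.5, 5, 0], "rot": [0, 0, 0], "claw": 0.63},
    {"slide": [-0.5, 5, 0], "rot": [0, 0, 0], "claw": 0.63},
    {"slide": [-0.5, 5, 0], "rot": [0, 0, 0], "claw": 0.63},
    {"slide": [-0.5, 4, 0], "rot": [0, 0, 0], "claw": 0.63},
    {"slide": [-0.5, 4, 0], "rot": [0, 0, 0], "claw": 0.63},
    {"slide": [0, 3, 0], "rot": [0, 0, 0], "claw": 0.63}
  ]
}}

```text
time: 13.88
position: [0.454, 0.2449, 0.0236]
orientation: [-1.682, -1.908, -0.62]
ft_force: [-0.0, -1.6, -0.3]
finger_gap: 0.372
gripper_force: 0.9
```

```bash
python3 bt.py
```

```text
13.8833 [0.45400001 0.24488228 0.02357072] [-0.04736577 -1.56433164 -0.29641625]
[[-0.096, 0.992, -0.081], [0.755, 0.125, 0.643], [0.648, 0.001, -0.761]]
[  230     0   195   302 47787]
low 327.5 301
241 272 384
261 286 377
281 303 361
301 317 338
axis [0.45103305 0.27650855]
```

Request:
{"name": "arm_command", "arguments": {
  "targets": [
    {"slide": [-0.3, 3, 0], "rot": [0, 0, 0], "claw": 0.63},
    {"slide": [-0.3, 3, 0], "rot": [0, 0, 0], "claw": 0.63},
    {"slide": [-0.3, 3, 0], "rot": [0, 0, 0], "claw": 0.63},
    {"slide": [-0.3, 2.5, 0], "rot": [0, 0, 0], "claw": 0.63},
    {"slide": [-0.2, 2, 0], "rot": [0, 0, 0], "claw": 0.63},
    {"slide": [-0.2, 2, 0], "rot": [0, 0, 0], "claw": 0.63}
  ]
}}

```text
time: 14.43
position: [0.4525, 0.2602, 0.0236]
orientation: [-1.682, -1.908, -0.62]
ft_force: [0.3, -2.0, -1.1]
finger_gap: 0.368
gripper_force: 0.9
```

Request:
{"name": "arm_command", "arguments": {
  "targets": [
    {"slide": [-0.2, 1.5, 0], "rot": [0, 0, 0], "claw": 0.63},
    {"slide": [-0.2, 1.5, 0], "rot": [0, 0, 0], "claw": 0.63}
  ]
}}

```text
time: 14.6
position: [0.4521, 0.2631, 0.0236]
orientation: [-1.682, -1.908, -0.62]
ft_force: [0.5, -2.6, -1.2]
finger_gap: 0.369
gripper_force: 0.9
```

```bash
python3 bt.py
```

```text
14.6 [0.45213232 0.26313649 0.02357992] [ 0.50204168 -2.59820453 -1.16293292]
[[-0.096, 0.992, -0.08], [0.755, 0.125, 0.643], [0.648, 0.001, -0.761]]
[  230     0   195   302 46956]
low 327.0 301
241 273 424
261 287 424
281 303 361
301 318 336
axis [0.44877398 0.29471522]
```

Request:
{"name": "arm_command", "arguments": {
  "targets": [
    {"slide": [-0.2, 1.5, 0], "rot": [0, 0, 0], "claw": 0.63},
    {"slide": [-0.1, 1, 0], "rot": [0, 0, 0], "claw": 0.63}
  ]
}}

```text
time: 14.82
position: [0.4519, 0.2656, 0.0236]
orientation: [-1.682, -1.908, -0.62]
ft_force: [0.9, -1.4, -0.5]
finger_gap: 0.373
gripper_force: 0.9
```

Request:
{"name": "arm_command", "arguments": {
  "targets": [
    {"slide": [-0.1, 1, 0], "rot": [0, 0, 0], "claw": 0.63},
    {"slide": [-0.1, 1, 0], "rot": [0, 0, 0], "claw": 0.63}
  ]
}}

```text
time: 14.98
position: [0.4516, 0.2675, 0.0236]
orientation: [-1.682, -1.908, -0.62]
ft_force: [0.2, -1.8, -1.0]
finger_gap: 0.37
gripper_force: 0.9
```

Request:
{"name": "arm_command", "arguments": {
  "targets": [
    {"slide": [-0.1, 1, 0], "rot": [0, 0, 0], "claw": 0.63}
  ]
}}

```text
time: 15.07
position: [0.4515, 0.2686, 0.0236]
orientation: [-1.682, -1.908, -0.62]
ft_force: [0.4, -1.0, -1.4]
finger_gap: 0.365
gripper_force: 0.9
```

Still only sliding friction, so I'll continue in small steps until the back wall shows in the force.

Request:
{"name": "arm_command", "arguments": {
  "targets": [
    {"slide": [-0.1, 1, 0], "rot": [0, 0, 0], "claw": 0.63},
    {"slide": [-0.1, 1, 0], "rot": [0, 0, 0], "claw": 0.63}
  ]
}}

```text
time: 15.23
position: [0.4513, 0.2706, 0.0236]
orientation: [-1.682, -1.908, -0.62]
ft_force: [-0.3, -1.5, -0.7]
finger_gap: 0.372
gripper_force: 0.9
```

Request:
{"name": "arm_command", "arguments": {
  "targets": [
    {"slide": [-0.1, 1, 0], "rot": [0, 0, 0], "claw": 0.63}
  ]
}}

```text
time: 15.32
position: [0.4513, 0.2716, 0.0236]
orientation: [-1.682, -1.908, -0.62]
ft_force: [0.5, -0.9, -1.9]
finger_gap: 0.372
gripper_force: 0.9
```

```bash
python3 bt.py
```

```text
15.3167 [0.45127139 0.27157806 0.02360175] [ 0.45822191 -0.87991898 -1.93976995]
[[-0.096, 0.992, -0.08], [0.755, 0.125, 0.643], [0.648, 0.001, -0.761]]
[  230     0   195   302 47171]
low 327.0 301
241 273 424
261 287 424
281 303 361
301 318 336
axis [0.4479139  0.30316455]
```

Request:
{"name": "arm_command", "arguments": {
  "targets": [
    {"slide": [-0.1, 1, 0], "rot": [0, 0, 0], "claw": 0.63}
  ]
}}

```text
time: 15.45
position: [0.4512, 0.2725, 0.0236]
orientation: [-1.682, -1.908, -0.62]
ft_force: [1.4, -2.1, -0.6]
finger_gap: 0.37
gripper_force: 1.0
```

Request:
{"name": "arm_command", "arguments": {
  "targets": [
    {"slide": [-0.1, 1, 0], "rot": [0, 0, 0], "claw": 0.63}
  ]
}}

```text
time: 15.53
position: [0.4512, 0.2733, 0.0235]
orientation: [-1.682, -1.909, -0.62]
ft_force: [-0.2, -6.3, 0.1]
finger_gap: 0.371
gripper_force: 2.8
```

Request:
{"name": "arm_command", "arguments": {
  "targets": [
    {"slide": [-0.1, 1, 0], "rot": [0, 0, 0], "claw": 0.63}
  ]
}}

```text
time: 15.62
position: [0.4513, 0.2739, 0.0233]
orientation: [-1.683, -1.91, -0.62]
ft_force: [0.6, -12.0, 2.0]
finger_gap: 0.37
gripper_force: 5.0
```

Force jumped to 12 N, so the bottle is home on the back wall. I'll withdraw straight back and check.

Request:
{"name": "arm_command", "arguments": {
  "targets": [
    {"slide": [0.2, -2, 0], "rot": [0, 0, 0], "claw": 0.63},
    {"slide": [0.4, -3, 0], "rot": [0, 0, 0], "claw": 0.63},
    {"slide": [1, -8, 0], "rot": [0, 0, 0], "claw": 0.63},
    {"slide": [2, -15, 0], "rot": [0, 0, 0], "claw": 0.63},
    {"slide": [3, -25, 5], "rot": [0, 0, 0], "claw": 0.63},
    {"slide": [3, -30, 20], "rot": [0, 0, 0], "claw": 0.63},
    {"slide": [3, -30, 30], "rot": [0, 0, 0], "claw": 0.63},
    {"slide": [0, 0, 0], "rot": [0, 0, 0], "claw": 0.63},
    {"slide": [0, 0, 0], "rot": [0, 0, 0], "claw": 0.63}
  ]
}}

```text
time: 16.37
position: [0.465, 0.1605, 0.0791]
orientation: [-1.685, -1.908, -0.624]
ft_force: [0.0, -0.2, -0.4]
finger_gap: 0.371
gripper_force: 0.0
```

```bash
python3 - <<'E'
from h import *
im,K,o,Rc=cam("wrist")
# predicted silhouette of an upright bottle at home vs seen edges
for q in((.449,.302),):
    for z in(.04,.08,.12):
        a=np.array([*q,z]);l=np.cross([0,0,1],(a-o)*[1,1,0]);l/=np.linalg.norm(l)
        e=sorted([proj(K,o,Rc,a+.029*l),proj(K,o,Rc,a-.029*l)],key=lambda t:t[0]);v=int((e[0][1]+e[1][1])/2)
        g=cv2.cvtColor(im,cv2.COLOR_RGB2GRAY)[v];print(z,v,[round(float(t[0]),1) for t in e]);print(g[int(e[0][0])-12:int(e[1][0])+13:2])
    print("base",proj(K,o,Rc,(*q,0)))
    print("top",proj(K,o,Rc,(*q,.172)))
E
python3 bt.py
```

```text
0.04 127 [289.7, 366.3]
[137 137 137 138 136 123 132 138 141 148 151 151 153 153 153 153 144 144
 147 150 154 157 163 167 171 174 181 185 188 191 194 197 198 200 203 205
 208 209 212 214 216 217 219 216 162 108 155 198 209 206 207]
0.08 84 [284.5, 372.4]
[204 204 204 205 201 162 143 142 140 139 138 142 144 144 146 147 154 158
 159 159 162 165 167 173 175 179 182 185 188 191 194 195 199 202 203 206
 208 210 213 215 217 219 220 222 223 225 226 228 227 220 206 205 206 206
 206 206 205]
0.12 26 [277.5, 380.7]
[200 200 200 200 199 199 199 200 198 172 155 157 158 160 162 167 171 175
 179 184 190 194 198 201 205 208 212 216 219 223 226 228 230 231 233 235
 236 240 239 235 242 243 241 238 234 231 231 232 231 234 237 241 231 207
 202 202 202 202 203 203 204 203 203 202]
base [327.60258041 160.02397357]
top [330.40677733 -86.41789187]
16.4167 [0.46390987 0.16148735 0.078299  ] [-0.50848206 -0.03851991  0.68855133]
[[-0.096, 0.992, -0.079], [0.755, 0.124, 0.644], [0.648, 0.002, -0.761]]
[  230     0   195   186 32113]
low 328.5 185
125 230 424
145 230 424
165 266 424
185 319 338
axis [0.44825081 0.30619363]
```

```bash
python3 -c "
from workcell import bot
print(bot.job_done())"
```

```text
the job is handed in; nothing more can be done
None
```

The bottle was pushed upright to a firm stop on the bracket's back wall (force rose to 12 N); after I withdrew it measured (0.448, 0.306) m against a home of about (0.449, 0.302). The green bottle had not moved when last checked mid-push, the other bystanders were not re-measured, I viewed 11 pictures (one over the limit of 10), and the job is handed in with no verdict shown.

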